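# Empty the capacitors out of a sorting tray through its slide gate

### The job

The three cylindrical capacitors on the sorting tray have been picked over and can go to stock: push the slide gate of the tray fully open, sweep the capacitors with the fingertips through the outlet and off its lip so that all three drop into the flat catch tray below, then push the gate fully shut again for the next batch. Only push: lift nothing off the deck, and leave the finned heatsink on the sorting tray and everything round about where it stands.

Things in the scene. Friction and masses are not known exactly. Their poses are not given: they have to be found in the camera images.
- sorting_tray: Grey sheet-steel sorting tray, fixed, level. Origin on the bench; x points away from its outlet, y left, z up. Deck (floor) at z 42 mm. Rim 3 mm thick, top at z 66 mm: inner faces at x +123 (back), y +/-113 (sides), front wall at x -80 with an outlet 73 mm wide at y 0. Two guide vanes of rim height funnel to it, from (x 0, y +/-113) to (x -80, y +/-37) mm. Behind the vanes: empty corners.
- outlet (a point): Middle of the outlet's lip, at deck height: (-125, 0, 42) mm in the sorting tray's frame. Past the gate the deck goes on to here as a tongue between two cheeks (16 mm high, 72 mm apart); the lip itself is open, and parts pushed past it drop into the catch tray.
- gate (a joint): Slide gate of the outlet: aluminium blade 80 mm wide, 4 mm thick, at x -86 mm in the sorting tray's frame, its top level with the rim. Metres: 0 = shut, 0.078 = fully open. To open, the blade slides towards -y of the sorting tray along the outside of the front wall. It takes about 2 N and stays where it is left.
- gate_tab (a point): Middle of the top of the gate's upright black finger tab: 24 mm (tray x) by 7 mm (tray y), standing 27 mm above the rim (top at z 93 mm). In the tray's frame it is at y -26 mm when shut, y -104 mm when fully open. Push its +y face towards -y to open, its -y face towards +y to shut.
- catch_tray: Flat open grey metal parts tray, loose on the bench, 0.25 kg, 90 mm (its x) by 140 mm (its y), 18 mm high outside, floor and walls 2 mm. Origin under its middle. It stands under the outlet: the lip reaches about 30 mm in past its back (+x) wall, and is 24 mm above the top of that wall.
- cap_a_mid (a point): One of the three capacitors: a cylinder 22 mm in diameter and 26 mm tall, 10 to 25 g, standing on end on the deck of the sorting tray at the start. This point is its centre, halfway up its axis. It slides when pushed near the deck; it may tip over and then rolls.
- cap_b_mid (a point): One of the three capacitors: a cylinder 22 mm in diameter and 26 mm tall, 10 to 25 g, standing on end on the deck of the sorting tray at the start. This point is its centre, halfway up its axis. It slides when pushed near the deck; it may tip over and then rolls.
- cap_c_mid (a point): One of the three capacitors: a cylinder 17 mm in diameter and 22 mm tall, 10 to 25 g, standing on end on the deck of the sorting tray at the start. This point is its centre, halfway up its axis. It slides when pushed near the deck; it may tip over and then rolls.
- heatsink: Black finned heatsink block, 35 (x) by 50 (y) by 28 mm tall, loose, standing on the deck near a side rim at the back of the sorting tray; it stays there. Origin under its middle. (On the bench behind the tray's back left corner stands a tall stack of instruments: mind the gripper's body there.)
- tin: Bystander: low round tin, 43 mm in diameter, 22 mm tall, loose on the bench left of the catch tray (its +y side). Origin under its middle.
- film_roll: Bystander: roll of adhesive film lying flat, 68 mm in diameter, 19 mm tall, loose on the bench right of the catch tray (its -y side). Origin under its middle.
- reel: Bystander: reel of solder wire standing on its flange, 61 mm in diameter, 32 mm tall, loose on the bench further left. Origin under its middle.

How it is judged:
On the way, in this order (a step that is already met when the one before it is completed fails the run):
1. the gate is pushed fully open (to within 6 mm of its end stop) (value of joint gate above 0.072 m), for 0.1 s.
2. all three capacitors lie in the catch tray (x of cap_a_mid in the frame of catch_tray between -0.044 and 0.044 m and y of cap_a_mid in the frame of catch_tray between -0.069 and 0.069 m and z of cap_a_mid in the frame of catch_tray between 0 and 0.042 m and x of cap_b_mid in the frame of catch_tray between -0.044 and 0.044 m and y of cap_b_mid in the frame of catch_tray between -0.069 and 0.069 m and z of cap_b_mid in the frame of catch_tray between 0 and 0.042 m and x of cap_c_mid in the frame of catch_tray between -0.044 and 0.044 m and y of cap_c_mid in the frame of catch_tray between -0.069 and 0.069 m and z of cap_c_mid in the frame of catch_tray between 0 and 0.042 m), for 0.2 s.
At the end, for the whole second after the job is handed in: All three capacitors lie at rest inside the walls of the catch tray, on its floor or on one another; the gate is shut to within 5 mm; the heatsink still stands on the sorting tray's deck (all of step 2 and value of joint gate below 0.005 m and linear speed of each of cap_a, cap_b, cap_c below 0.03 m/s and z of heatsink in the frame of sorting_tray above 0.038 m); the robot touches nothing.
It fails at once if a capacitor is lifted off the deck instead of being pushed (its middle more than about 15 mm above where it stands) (height (world z) of any of cap_a_mid, cap_b_mid, cap_c_mid above 0.07 m).
It fails at once if a capacitor is carried through the air beyond the outlet instead of dropping off its lip (its middle over 35 mm past the lip and still at deck height) ((x of cap_a_mid in the frame of outlet below -0.035 m and height (world z) of cap_a_mid above 0.05 m) or (x of cap_b_mid in the frame of outlet below -0.035 m and height (world z) of cap_b_mid above 0.05 m) or (x of cap_c_mid in the frame of outlet below -0.035 m and height (world z) of cap_c_mid above 0.05 m)).
It fails at once if the heatsink is shifted by more than 15 mm or lifted (distance of heatsink from where it was at the start of the episode above 0.015 m).
It fails at once if the catch tray is shoved more than 20 mm from its place (distance of catch_tray from where it was at the start of the episode above 0.02 m).
It fails at once if the tin, the film roll or the solder reel is shifted by more than 15 mm (distance of any of tin, film_roll, reel from where it was at the start of the episode above 0.015 m).
It also fails if it takes over 72 s, if anything falls off the work surface, if the arm or the gripper's body presses on something with over 40 N, if the wrist force passes 120 N, or if a joint passes its speed limit or range.

### The arm

A 6-joint arm with a two-finger parallel gripper is mounted at the origin on a cart in front of the work surface, level with it; the furniture and walls round the work are solid. World frame = base frame: x ahead of the robot, y to its left, z up, the work surface at z = 0. Lengths are in m, angles in rad, forces in N, time in s.
With the tool pointing down it reaches from about 0.4 to 0.925 m from the base axis. Payload 12.5 kg.
Tool frame: the origin (TCP) lies between the finger pads; the fingertips stand 17 mm ahead of it and the grasp point (between the pads) lies 2 mm behind it; z points along the fingers, y is the line along which they close (so a half turn about z gives the same grasp; the last joint's range is limited). The gripper opens to 95 mm and grips with 3 to 60 N. Pads are 20 mm wide; open, the fingers measure 119 mm over their backs; the gripper's body (75 mm by 180 mm) begins 59 mm behind the grasp point.
Start: joints at [1.113, 0.491, 1.559, -0, 1.092, -0.106], TCP at [0.215, 0.587, 0.232] pointing down, gripper open.
Joint ranges: [-3.1, 3.1], [-0.84, 2.19], [0.05, 2.79], [-1.13, 4.28], [0.06, 2.93], [-2.69, 2.69]. Speed limits (rad/s): [2.22, 2.22, 2.79, 3.14, 3.14, 3.14].

### API

Orientations are given as a unit quaternion [w, x, y, z].
In Python, from station import robot gives the robot as it stands.
- The arm moves only by the tool servo_tool, never from a script. Its argument "commands" is text: rows parted by semicolons, each of 5 numbers parted by spaces: the shift along the tool's x, y, z in m, then the turn about the tool's z in degrees, then the opening, from -1 (shut) to 1 (fully open), so that 0 is half open. In form: dx dy dz roll gripper; .... A call has 1 to 20 rows; each row is the pose to reach, as a shift and turn from the pose commanded when the call began, along the tool's axes at that moment; what a row does not reach only later rows make up. A row lasts 1/8 s, in which the tool goes at most 62.5 mm and 10.7 degrees, less where a joint would pass 70% of its speed; a pose out of reach is approached as far as the arm can. A call with a gripper value outside its range is refused whole. The fingers move at their own pace and stop on an object; "squeeze" is the grip in N (left out, the last holds). Time passes only in rows, so rows that repeat a pose let the fingers close. It gives the time, the measured TCP pose, the force, the opening and the grip force at its end, in the units of the state.
- robot.read_state(): the state, without advancing time (a new reading comes with each control period).
- robot.capture(name): name is "scene" or "top" or "wrist"; returns (picture, depth): 384x512x3 uint8, red, green, blue; 384x512 float32, m along the optical axis (not along the pixel's ray), 0 where there is no reading.
- robot.get_calibration(name): a dict with "K" (3x3 intrinsics, pixels), "k1" (the pictures are not rectified: a ray, as slopes to the right and down, at radius r is drawn at 1 + k1 r^2 times it, then the intrinsics apply), "R" (3x3) and "t" (3): a world point X has camera coordinates R X + t. Camera axes: x right, y down, z forward; pixel columns grow to the right and rows downward; lengths in m; the calibration is good to about 2 mm. A picture is of the moment at which its call begins: read the wrist's pose just before it. get_calibration takes no time and is no camera call; for the wrist camera it gives the pose at the moment of the call.
- robot.sign_off(): hands the job in; it is judged then, once.
Trained networks look in the newest picture that a camera, given by its name, has taken for a name from the list of things; names that differ only in an ending like _2 or _b are one class to them, and where a whole thing is asked for, a point or a joint stands for the part that bears it (a point fixed in the world has none). Each returns a list of dicts, best first, with "p" (0 to 1); they miss things now and then, are a little off and sometimes report something else, mostly with a low value. They report only what shows in the picture. A call takes as long as a camera call.
- robot.boxes_of(camera, label): "xy" ([column, row] as shares, 0 to 1, of the picture: columns of its width, rows of its height, amid what is visible of it).
The state is a dict: "clock": time; "qpos": joint angles; "qvel": joint speeds; "joint_torque": joint torques, N m; "tool_pos": TCP position; "tcp_rot": TCP orientation; "force": force on the tool from outside, world axes, zero at the start; "ft_torque": the same for the moment, N m; "opening": opening from 0.0 (shut) to 1.0 (fully open); "gripper_force": force on a finger pad.
Only numpy, scipy, OpenCV 4.12 (cv2) and the standard library are available. Lean on these libraries where they do the work, as an engineer would, in place of code of your own. Each camera call takes 0.05 s, during which the arm holds its last target. There are 200 camera calls.

## Working session

There is one attempt and no reset: what is moved stays moved. The work goes in short steps, Python scripts to look and compute and a tool call to move; the robot and the scene stay as the last step left them, time stands still between calls to the robot, and variables do not carry over. Pictures are saved under pics/ and viewed, at most 10 in all, crops included, and the job is handed in when it is done.

Besides the shell and the picture viewer there is one more tool, called after "Emit:" as name(argument=value, ...), one argument or row to a line, values as JSON. servo_tool: Moves the arm, as the interface text tells. Its arguments: {"type":"object","properties":{"commands":{"type":"string"},"squeeze":{"type":"number"}},"required":["commands"]}

```bash
mkdir -p pics; cat > h.py <<'E'
import numpy as np, cv2
from station import robot
def cal(n):
    c=robot.get_calibration(n); return np.array(c["K"]),c["k1"],np.array(c["R"]),np.array(c["t"])
def ray(n,u,v,c=None):
    K,k1,R,t=c or cal(n)
    d=np.array([(u-K[0,2])/K[0,0],(v-K[1,2])/K[1,1]]); s=d.copy()
    for _ in range(20): s=d/(1+k1*(s@s))
    return R.T@np.array([*s,1.]), -R.T@t
def at_z(n,u,v,z,c=None):
    d,o=ray(n,u,v,c); return o+d*(z-o[2])/d[2]
def proj(n,X,c=None):
    K,k1,R,t=c or cal(n); p=R@np.array(X)+t; s=p[:2]/p[2]; s=s*(1+k1*(s@s)); return K[0,0]*s[0]+K[0,2],K[1,1]*s[1]+K[1,2]
E
python3 - <<'E'
from h import *
for n in ("top","scene"):
    im,d=robot.capture(n); cv2.imwrite(f"pics/{n}0.png",cv2.resize(im[...,::-1],(800,600)))
    K,k1,R,t=cal(n); print(n,-R.T@t)
    for l in ("sorting_tray","outlet","gate_tab","catch_tray","cap_a_mid","cap_c_mid","heatsink","tin","film_roll","reel"):
        for r in robot.boxes_of(n,l)[:4]:
            u,v=r["xy"][0]*512,r["xy"][1]*384
            dd,o=ray(n,u,v); z=d[int(v),int(u)]; print(l,round(r["p"],2),round(u),round(v),np.round(o+dd*z,3))
s=robot.read_state();print(s["clock"],s["tool_pos"],s["tcp_rot"],s["force"])
E
```

```text
top [ 0.3215789  -0.15643968  0.93985428]
sorting_tray 0.95 296 175 [ 0.553 -0.244  0.044]
outlet 0.73 297 175 [ 0.553 -0.245  0.045]
gate_tab 0.6 297 174 [ 0.556 -0.245  0.043]
catch_tray 0.55 277 235 [ 0.401 -0.208  0.003]
catch_tray 0.29 293 212 [ 0.457 -0.24   0.042]
cap_a_mid 0.47 285 184 [ 0.523 -0.214  0.068]
cap_c_mid 0.56 277 235 [ 0.4   -0.208  0.001]
cap_c_mid 0.47 307 189 [ 0.515 -0.27   0.065]
heatsink 0.66 275 155 [ 0.602 -0.184  0.045]
tin 0.69 236 220 [ 0.427 -0.1    0.024]
film_roll 0.72 336 253 [ 0.369 -0.357  0.019]
reel 0.58 164 216 [0.423 0.081 0.034]
scene [ 0.06617387 -0.84121573  0.54055115]
sorting_tray 0.87 304 241 [ 0.556 -0.272  0.042]
sorting_tray 0.24 255 238 [ 0.453 -0.257  0.079]
outlet 0.83 305 240 [ 0.56  -0.27   0.042]
gate_tab 0.83 255 236 [ 0.452 -0.257  0.084]
catch_tray 0.61 222 269 [ 0.407 -0.211  0.   ]
cap_c_mid 0.43 282 243 [ 0.501 -0.274  0.059]
heatsink 0.85 297 212 [ 0.588 -0.209  0.065]
tin 0.77 203 233 [ 0.42  -0.109  0.023]
film_roll 0.75 252 303 [ 0.4   -0.326  0.001]
reel 0.55 168 198 [0.42  0.062 0.031]
1.1 [0.21534698 0.58674428 0.23166319] [1.41672651e-05 1.74995981e-01 9.84569146e-01 5.74094007e-05] [-0.1560494  -0.4771141  -0.06657107]
```

View pics/top0.png

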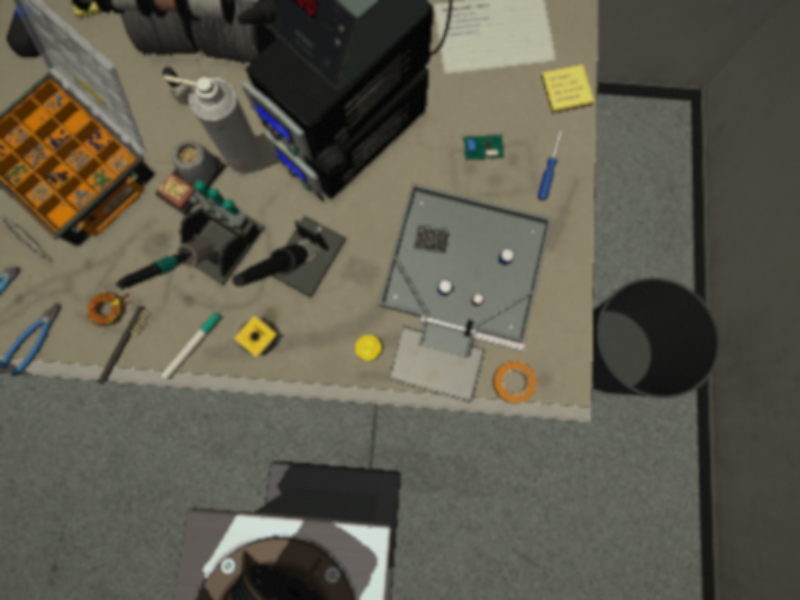

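View pics/scene0.png

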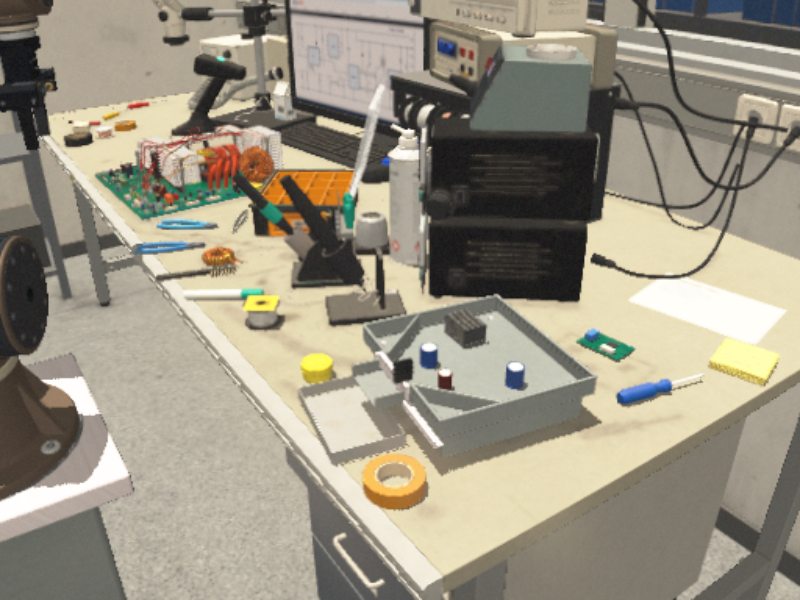

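```bash
cat >> h.py <<'E'
from scipy.optimize import least_squares
def fit(obs,n="top",c=None):
    # obs: list of (tray xyz, (u,v)) ; returns x,y,yaw
    c=c or cal(n)
    f=lambda p: np.ravel([np.array(proj(n,T(p,X),c))-uv for X,uv in obs])
    r=least_squares(f,[.55,-.24,-.22]); return r.x,f(r.x)
def T(p,X):
    c,s=np.cos(p[2]),np.sin(p[2]); return np.array([p[0]+c*X[0]-s*X[1],p[1]+s*X[0]+c*X[1],X[2]])
def Ti(p,X):
    c,s=np.cos(p[2]),np.sin(p[2]); d=np.array(X[:2])-p[:2]; return np.array([c*d[0]+s*d[1],-s*d[0]+c*d[1],X[2]])
E
python3 - <<'E'
from h import *
k=.64
obs=[((.126,.116,.066),(415*k,188*k)),((.126,-.116,.066),(547*k,218*k)),((-.083,.116,.066),(382*k,303*k)),((-.083,-.116,.066),(522*k,347*k)),((0,0.0,0),(0,0))][:4]
p,r=fit(obs);print(p,np.degrees(p[2]),r.round(1))
for nm,u,v,z in (("a",507,255,.068),("b",445,287,.068),("c",477,299,.064),("hs",432,239,.07),("tab",469,327,.093),("lip",446,352,.042)):
    X=at_z("top",u*k,v*k,z);print(nm,X.round(3),Ti(p,X).round(3))
for nm,u,v in (("catch",438,365),("tin",368,347),("roll",515,382)): X=at_z("top",u*k,v*k,.015);print(nm,X.round(3),Ti(p,X).round(3))
s=robot.read_state(); print(s["tcp_rot"],s["opening"])
E
```

```text
[ 0.54526951 -0.24158773 -0.17874949] -10.241591560507251 [-1.4 -1.8  2.7  1.4 -2.1  1.9  0.7 -1.7]
a [ 0.584 -0.309  0.068] [ 0.05  -0.06   0.068]
b [ 0.523 -0.214  0.068] [-0.027  0.023  0.068]
c [ 0.509 -0.266  0.064] [-0.031 -0.03   0.064]
hs [ 0.599 -0.188  0.07 ] [0.044 0.063 0.07 ]
tab [ 0.459 -0.253  0.093] [-0.083 -0.026  0.093]
lip [ 0.424 -0.225  0.042] [-0.123 -0.005  0.042]
catch [ 0.405 -0.215  0.015] [-0.143  0.001  0.015]
tin [ 0.424 -0.099  0.015] [-0.145  0.119  0.015]
roll [ 0.388 -0.341  0.015] [-0.137 -0.126  0.015]
[1.41672651e-05 1.74995981e-01 9.84569146e-01 5.74094007e-05] 0.9979097551878363
```

```bash
cat >> h.py <<'E'
from scipy.spatial.transform import Rotation as Ro
def tool():
    s=robot.read_state(); q=s["tcp_rot"]; return np.array(s["tool_pos"]),Ro.from_quat([q[1],q[2],q[3],q[0]]).as_matrix(),s
def shift(W): # world target -> tool shift
    p,R,_=tool(); return (R.T@(np.array(W)-p)).round(4)
def roll_to(h): # heading(deg) of tool y wanted
    _,R,_=tool(); a=np.degrees(np.arctan2(R[1,1],R[0,1])); return -((h-a+90)%180-90)
E
python3 - <<'E'
from h import *
im,d=robot.capture("top"); K,k1,R,t=cal("top")
pts=[]
for v in range(0,384,2):
    for u in range(0,512,2):
        if d[v,u]>0:
            dd,o=ray("top",u,v,(K,k1,R,t)); pts.append(o+dd*d[v,u])
P=np.array(pts)
for x0 in np.arange(.3,.8,.1):
  print(round(x0,1),[round(float(P[(P[:,0]>x0)&(P[:,0]<x0+.1)&(abs(P[:,1]-y)<.05),2].max(initial=0)),2) for y in np.arange(.6,-.5,-.1)])
c=cal("wrist"); p,Rt,_=tool(); print("cam in tool",Rt.T@(-c[2].T@c[3]-p),"opt",Rt.T@c[2].T[:,2],"K",c[0][0,0])
print(shift([.4,.35,.3]),shift([.5,0,.3]),shift([.50,-.24,.3]),roll_to(78.5))
E
```

```text
0.3 [0.0, 0.01, 0.01, 0.01, 0.02, 0.03, 0.0, 0.02, 0.02, 0.02, 0.02]
0.4 [0.0, 0.01, 0.02, 0.02, 0.19, 0.23, 0.21, 0.07, 0.09, 0.09, 0.02]
0.5 [0.0, 0.07, 0.07, 0.01, 0.15, 0.2, 0.19, 0.07, 0.07, 0.07, 0.07]
0.6 [0.0, 0.07, 0.07, 0.07, 0.14, 0.23, 0.27, 0.07, 0.07, 0.07, 0.07]
0.7 [0.05, 0.07, 0.2, 0.26, 0.24, 0.34, 0.38, 0.38, 0.02, 0.01, 0.02]
cam in tool [ 0.07724599 -0.00018224 -0.15331618] opt [-2.75013245e-01  1.12215232e-04  9.61440431e-01] K 293.53967885126275
[-0.2549 -0.1586 -0.0684] [-0.4694 -0.4527 -0.0684] [-0.5521 -0.678  -0.0684] -8.658902119746514
```

Emit:
servo_tool(
  commands="0 0 -0.06 0 -0.7; 0 0 -0.1 0 -0.7; -0.05 -0.05 -0.1 0 -0.7; -0.09 -0.09 -0.1 0 -0.7; -0.13 -0.135 -0.1 0 -0.7; -0.17 -0.18 -0.1 0 -0.7; -0.21 -0.22 -0.1 0 -0.7; -0.25 -0.26 -0.1 -9 -0.7; -0.29 -0.30 -0.1 -9 -0.7; -0.33 -0.34 -0.1 -9 -0.7; -0.37 -0.383 -0.1 -9 -0.7; -0.4 -0.43 -0.1 -9 -0.7; -0.43 -0.48 -0.1 -9 -0.7; -0.46 -0.53 -0.1 -9 -0.7; -0.49 -0.585 -0.1 -9 -0.7; -0.51 -0.635 -0.1 -9 -0.7; -0.534 -0.685 -0.1 -9 -0.7; -0.534 -0.685 -0.1 -9 -0.7; -0.534 -0.685 -0.08 -9 -0.7; -0.534 -0.685 -0.08 -9 -0.7",
)

```text
clock: 3.65
tool_pos: [0.4801, -0.2395, 0.3108]
tcp_rot: [-0.001, 0.097, 0.995, 0.001]
force: [-0.3, 0.1, -0.4]
opening: 0.148
gripper_force: 0.0
```

```bash
python3 - <<'E'
from h import *
im,d=robot.capture("wrist"); cv2.imwrite("pics/w1.png",cv2.resize(im[...,::-1],(800,600)))
np.savez("w1.npz",d=d,K=cal("wrist")[0],k1=cal("wrist")[1],R=cal("wrist")[2],t=cal("wrist")[3])
for l in ("gate_tab","cap_a_mid","cap_c_mid","heatsink","catch_tray"):
    for r in robot.boxes_of("wrist",l)[:4]: print(l,round(r["p"],2),np.round(np.array(r["xy"])*[800,600]))
p,R,s=tool();print(p,roll_to(78.5),s["opening"],s["clock"])
E
```

```text
gate_tab 0.95 [409. 237.]
cap_a_mid 0.6 [447. 296.]
cap_c_mid 0.48 [383. 288.]
heatsink 0.91 [489. 363.]
catch_tray 0.88 [423. 158.]
catch_tray 0.61 [400. 239.]
[ 0.48078936 -0.24009168  0.31228612] 0.3693032658521531 0.14882554586064967 3.95
```

View pics/w1.png

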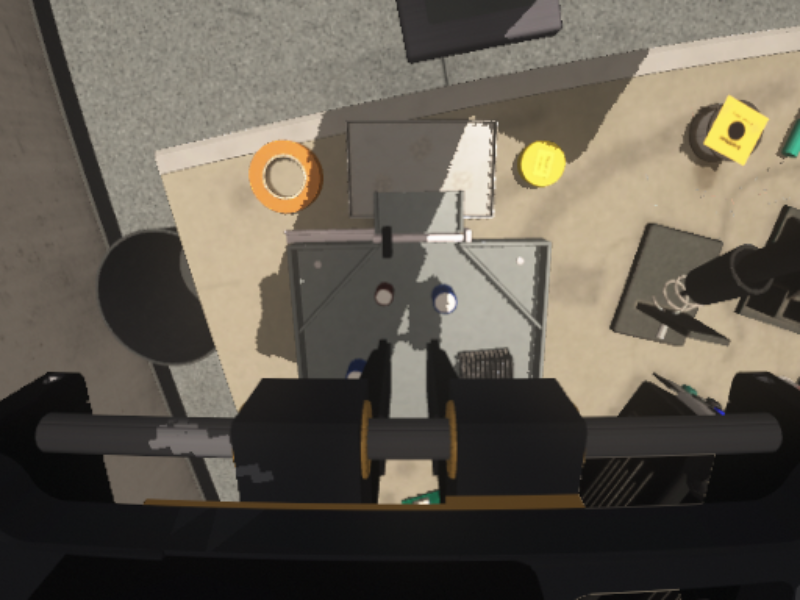

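```bash
python3 - <<'E'
from h import *
f=np.load("w1.npz"); c=(f["K"],float(f["k1"]),f["R"],f["t"]); k=.64
obs=[((-.125,0,.042),(419.5*k,191*k)),((-.083,.116,.066),(549.5*k,241*k)),((-.083,-.116,.066),(289*k,244*k))]
p,r=fit(obs,"wrist",c);print(p,np.degrees(p[2]),r.round(1))
for nm,u,v,z in (("b",445,291,.068),("c",383,289,.064),("b net",447,296,.06),("c net",383,288,.06),("a",355,362,.068),("hs",487,352,.07),("tab",386.5,230,.093),("tin",543,163,.022),("roll",285,176,.019),("catch",422,170,.018)):
    X=at_z("wrist",u*k,v*k,z,c);print(nm,X.round(3),Ti(p,X).round(3))
d=f["d"]
for u,v in ((387,232),(387,250),(446,292),(383,293),(419,196)): 
    dd,o=ray("wrist",u*k,v*k,c); X=o+dd*d[int(v*k),int(u*k)]; print(X.round(3),Ti(p,X).round(3))
E
```

```text
[ 0.55102742 -0.24218684 -0.18175558] -10.41382780569945 [-0.4  0.4  1.1 -0.1 -0.7 -0.2]
b [ 0.517 -0.213  0.068] [-0.039  0.022  0.068]
c [ 0.505 -0.268  0.064] [-0.04  -0.033  0.064]
b net [ 0.524 -0.212  0.06 ] [-0.032  0.025  0.06 ]
c net [ 0.506 -0.268  0.06 ] [-0.04  -0.034  0.06 ]
a [ 0.569 -0.308  0.068] [ 0.029 -0.061  0.068]
hs [ 0.582 -0.185  0.07 ] [0.02  0.062 0.07 ]
tab [ 0.45  -0.252  0.093] [-0.097 -0.028  0.093]
tin [ 0.425 -0.1    0.022] [-0.15   0.117  0.022]
roll [ 0.39  -0.341  0.019] [-0.14  -0.126  0.019]
catch [ 0.41  -0.213  0.018] [-0.144  0.004  0.018]
[ 0.452 -0.252  0.092] [-0.096 -0.027  0.092]
[ 0.466 -0.255  0.093] [-0.081 -0.028  0.093]
[ 0.518 -0.212  0.07 ] [-0.038  0.023  0.07 ]
[ 0.509 -0.268  0.065] [-0.037 -0.033  0.065]
[ 0.432 -0.22   0.043] [-0.121  0.     0.043]
```

Emit:
servo_tool(
  commands="0.01 0.007 0.05 -0.7 -1; 0.017 0.014 0.1 -0.7 -1; 0.017 0.014 0.15 -0.7 -1; 0.017 0.014 0.19 -0.7 -1; 0.017 0.014 0.219 -0.7 -1; 0.017 0.014 0.219 -0.7 -1; 0.017 0.008 0.219 -0.7 -1; 0.017 0 0.219 -0.7 -1; 0.017 -0.01 0.219 -0.7 -1; 0.017 -0.02 0.219 -0.7 -1; 0.017 -0.03 0.219 -0.7 -1; 0.017 -0.04 0.219 -0.7 -1; 0.017 -0.05 0.219 -0.7 -1; 0.017 -0.06 0.219 -0.7 -1; 0.017 -0.068 0.219 -0.7 -1; 0.017 -0.074 0.219 -0.7 -1; 0.017 -0.078 0.219 -0.7 -1; 0.017 -0.078 0.219 -0.7 -1",
)

```text
clock: 6.2
tool_pos: [0.4486, -0.3137, 0.0925]
tcp_rot: [-0.0, 0.091, 0.996, 0.0]
force: [-0.1, 0.4, -0.0]
opening: 0.004
gripper_force: 0.0
```

```bash
cat >> h.py <<'E'
P=np.array([.5505,-.242,-.1817])
E
python3 - <<'E'
from h import *
p,R,s=tool();print(p,Ti(P,p),s["force"],s["opening"],roll_to(79.6))
im,d=robot.capture("wrist"); cv2.imwrite("pics/w2.png",cv2.resize(im[...,::-1],(800,600)))
E
```

```text
[ 0.4486435  -0.31370854  0.09252196] [-0.08722186 -0.08893372  0.09252196] [-0.13248376  0.40665403 -0.00750818] 0.0036187619394314635 -0.06513925257783626
```

View pics/w2.png

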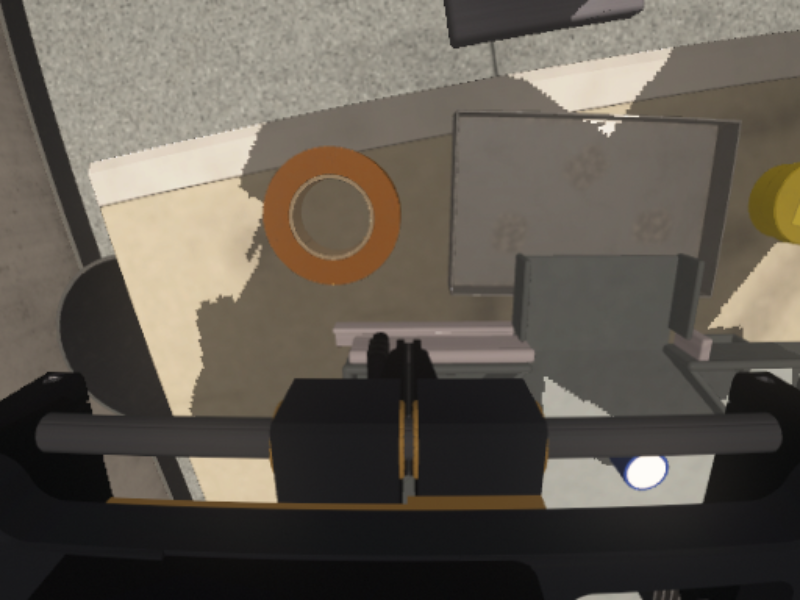

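Emit:
servo_tool(
  commands="0 -0.003 0 0 -1; 0 -0.006 0 0 -1; 0 -0.006 0 0 -1",
)

```text
clock: 6.62
tool_pos: [0.4477, -0.3183, 0.0924]
tcp_rot: [-0.0, 0.091, 0.996, 0.001]
force: [3.3, 8.5, 1.1]
opening: 0.004
gripper_force: 4.8
```

Emit:
servo_tool(
  commands="0 0.008 0 0 -1; 0 0.012 -0.03 0 -1; 0 0.012 -0.06 0 -0.7; -0.03 0.04 -0.06 0 -0.7; -0.06 0.08 -0.06 0 -0.7; -0.087 0.113 -0.06 0 -0.7; -0.087 0.113 -0.06 0 -0.7; -0.087 0.113 -0.03 0 -0.7; -0.087 0.113 0 0 -0.7; -0.087 0.113 0.02 0 -0.7; -0.087 0.113 0.03 0 -0.7; -0.087 0.113 0.03 0 -0.7",
)

```text
clock: 8.12
tool_pos: [0.5535, -0.2244, 0.0624]
tcp_rot: [-0.0, 0.091, 0.996, 0.0]
force: [-0.6, -0.9, -0.6]
opening: 0.151
gripper_force: 0.0
```

```bash
python3 - <<'E'
from h import *
p,R,s=tool();print(p,Ti(P,p),s["force"],s["opening"],roll_to(79.6))
im,d=robot.capture("wrist"); cv2.imwrite("pics/w3.png",cv2.resize(im[...,::-1],(800,600)))
E
```

```text
[ 0.55346244 -0.22438743  0.06240511] [-0.00026895  0.01785795  0.06240511] [-0.61550533 -0.9456693  -0.61623364] 0.1514021206525257 -0.07851621450176083
```

View pics/w3.png

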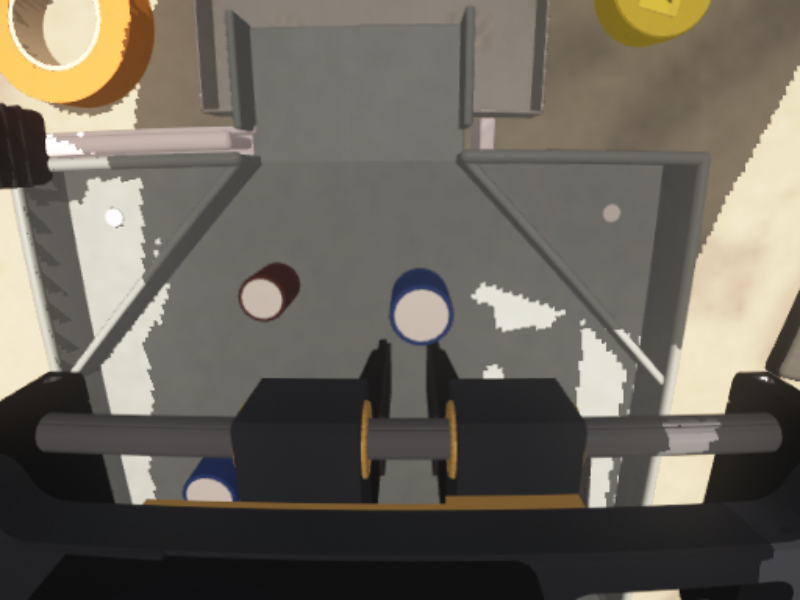

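Emit:
servo_tool(
  commands="0.006 0 0 0 -0.7; 0.014 -0.001 0 0 -0.7; 0.022 -0.002 0 0 -0.7; 0.03 -0.004 0 0 -0.7; 0.038 -0.006 0 0 -0.7; 0.046 -0.008 0 0 -0.7; 0.054 -0.01 0 0 -0.7; 0.062 -0.012 0 0 -0.7; 0.07 -0.014 0 0 -0.7; 0.077 -0.015 0 0 -0.7; 0.084 -0.015 0 0 -0.7; 0.09 -0.015 0 0 -0.7; 0.096 -0.015 0 0 -0.7; 0.102 -0.015 0 0 -0.7; 0.107 -0.015 0 0 -0.7; 0.112 -0.015 0 0 -0.7; 0.117 -0.015 0 0 -0.7; 0.122 -0.015 0 0 -0.7; 0.122 -0.015 0 0 -0.7; 0.11 -0.015 0 0 -0.7",
)

```text
clock: 10.68
tool_pos: [0.4431, -0.219, 0.0627]
tcp_rot: [-0.0, 0.091, 0.996, 0.0]
force: [0.0, 0.4, 0.1]
opening: 0.152
gripper_force: 0.0
```

```bash
python3 - <<'E'
from h import *
p,R,s=tool();print(p,Ti(P,p),s["force"],s["opening"],roll_to(79.6))
im,d=robot.capture("wrist"); cv2.imwrite("pics/w4.png",cv2.resize(im[...,::-1],(800,600)))
E
```

```text
[ 0.44313443 -0.21898918  0.06270755] [-0.1097562   0.00323086  0.06270755] [0.00228371 0.35937864 0.05877352] 0.15186705175344106 -0.08117066904996761
```

View pics/w4.png

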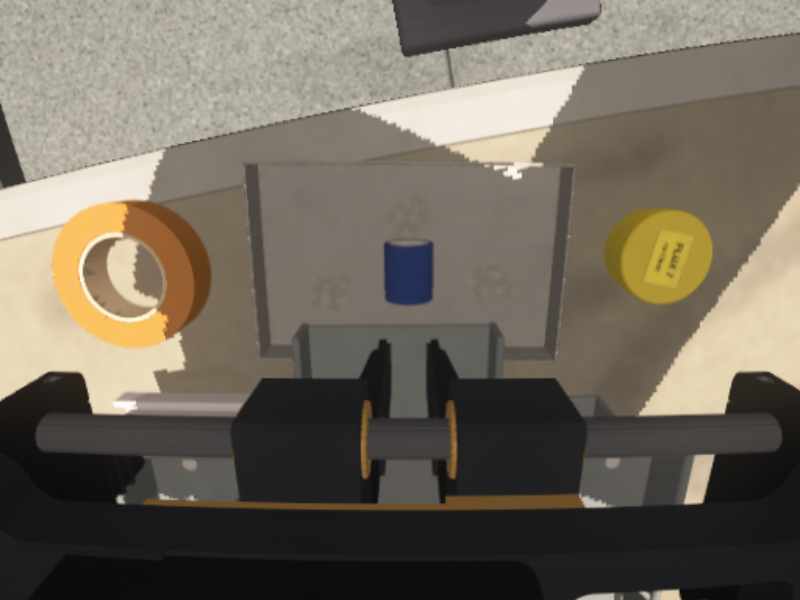

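Emit:
servo_tool(
  commands="-0.01 0 -0.02 0 -0.7; -0.02 0 -0.05 0 -0.7; -0.05 -0.015 -0.05 8 -0.7; -0.08 -0.03 -0.05 17 -0.7; -0.1015 -0.043 -0.05 17 -0.7; -0.1015 -0.043 -0.05 17 -0.7; -0.1015 -0.043 -0.02 17 -0.7; -0.1015 -0.043 -0.004 17 -0.7; -0.1015 -0.043 0 17 -0.7; -0.1015 -0.043 0 17 -0.7; -0.094 -0.0405 0 17 -0.7; -0.086 -0.038 0 17 -0.7; -0.078 -0.0355 0 17 -0.7; -0.07 -0.033 0 17 -0.7; -0.062 -0.031 0 17 -0.7; -0.055 -0.029 0 17 -0.7; -0.048 -0.027 0 17 -0.7; -0.041 -0.025 0 17 -0.7; -0.0345 -0.023 0 17 -0.7; -0.0345 -0.023 0 17 -0.7",
)

```text
clock: 13.22
tool_pos: [0.4722, -0.2475, 0.0626]
tcp_rot: [-0.0, 0.237, 0.971, 0.0]
force: [-0.3, 0.9, 0.6]
opening: 0.148
gripper_force: 0.0
```

```bash
python3 - <<'E'
from h import *
p,R,s=tool();print(p,Ti(P,p),s["force"],s["opening"],roll_to(79.6))
im,d=robot.capture("wrist"); cv2.imwrite("pics/w5.png",cv2.resize(im[...,::-1],(800,600)))
E
```

```text
[ 0.47221893 -0.24751209  0.06259843] [-0.07599636 -0.01956688  0.06259843] [-0.31512131  0.88874914  0.55958985] 0.14777940762817804 -17.05681825144086
```

View pics/w5.png

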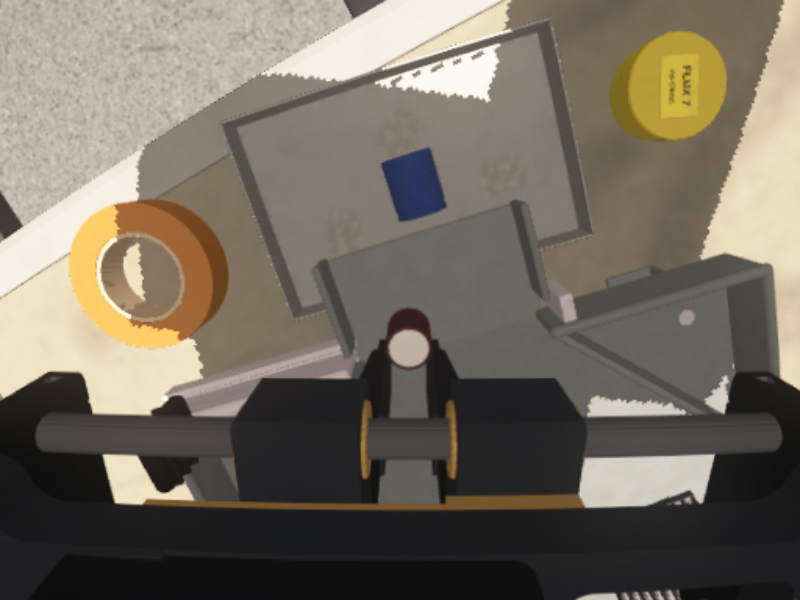

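Emit:
servo_tool(
  commands="0.006 -0.001 0 -4 -0.7; 0.012 -0.0015 0 -8 -0.7; 0.018 -0.002 0 -12 -0.7; 0.023 -0.003 0 -17 -0.7; 0.028 -0.0035 0 -17 -0.7; 0.033 -0.004 0 -17 -0.7; 0.038 -0.005 0 -17 -0.7; 0.043 -0.0055 0 -17 -0.7; 0.0473 -0.006 0 -17 -0.7; 0.0473 -0.006 0 -17 -0.7; 0.035 -0.004 0 -17 -0.7; 0.035 -0.004 -0.05 -17 -0.7; 0.035 -0.004 -0.1 -17 -0.7; 0.035 -0.004 -0.15 -17 -0.7; 0.035 -0.004 -0.15 -17 -0.7; 0.035 -0.004 -0.15 -17 -0.7",
)

```text
clock: 15.28
tool_pos: [0.44, -0.2352, 0.2122]
tcp_rot: [-0.0, 0.091, 0.996, 0.0]
force: [0.3, 0.9, -0.5]
opening: 0.149
gripper_force: 0.0
```

```bash
python3 - <<'E'
from h import *
p,R,s=tool();print(p,Ti(P,p),s["force"],s["opening"],roll_to(79.6))
a=cal("top")
imt,dt=robot.capture("top"); 
im,d=robot.capture("wrist")
pic=np.vstack([im,]); 
x=cv2.resize(imt[100:290,200:400],(400,380)); y=cv2.resize(im,(400,300)); y=cv2.copyMakeBorder(y,0,80,0,0,0)
cv2.imwrite("pics/w6.png",np.hstack([x,y])[...,::-1])
E
```

```text
[ 0.43998616 -0.23516243  0.21217511] [-0.10993011 -0.01324505  0.21217511] [ 0.28636523  0.91188931 -0.53923029] 0.14878330239561113 -0.05392552427440478
```

View pics/w6.png

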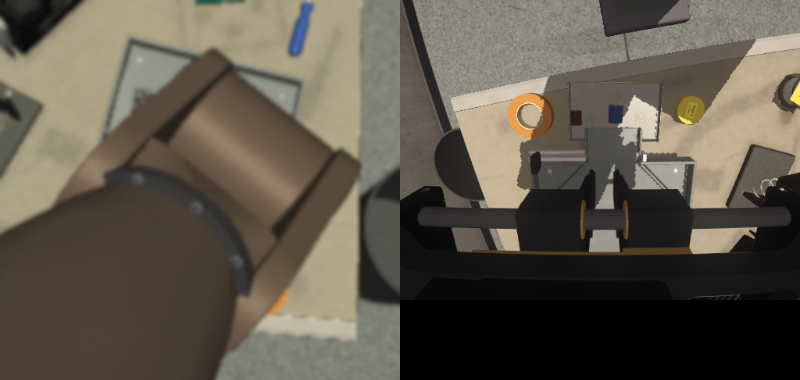

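Emit:
servo_tool(
  commands="-0.04 -0.012 0 8 -0.7; -0.08 -0.025 0 16 -0.7; -0.12 -0.04 0.02 24 -0.7; -0.16 -0.052 0.05 24 -0.7; -0.187 -0.061 0.05 24 -0.7; -0.187 -0.061 0.06 24 -0.7; -0.187 -0.061 0.1 24 -0.7; -0.187 -0.061 0.13 24 -0.7; -0.187 -0.061 0.146 24 -0.7; -0.187 -0.061 0.15 24 -0.7; -0.187 -0.061 0.15 24 -0.7",
)

```text
clock: 16.75
tool_pos: [0.6127, -0.3292, 0.0632]
tcp_rot: [0.0, 0.296, 0.955, -0.0]
force: [-0.0, 0.3, 0.7]
opening: 0.152
gripper_force: 0.0
```

```bash
python3 - <<'E'
from h import *
p,R,s=tool();print(p,Ti(P,p),s["force"],s["opening"],roll_to(79.6))
im,d=robot.capture("wrist"); cv2.imwrite("pics/w7.png",cv2.resize(im[...,::-1],(800,600)))
E
```

```text
[ 0.61274233 -0.32923152  0.06321247] [ 0.07698059 -0.07454821  0.06321247] [-0.01871245  0.2969465   0.70458093] 0.15188863917776008 -24.058970275558437
```

View pics/w7.png

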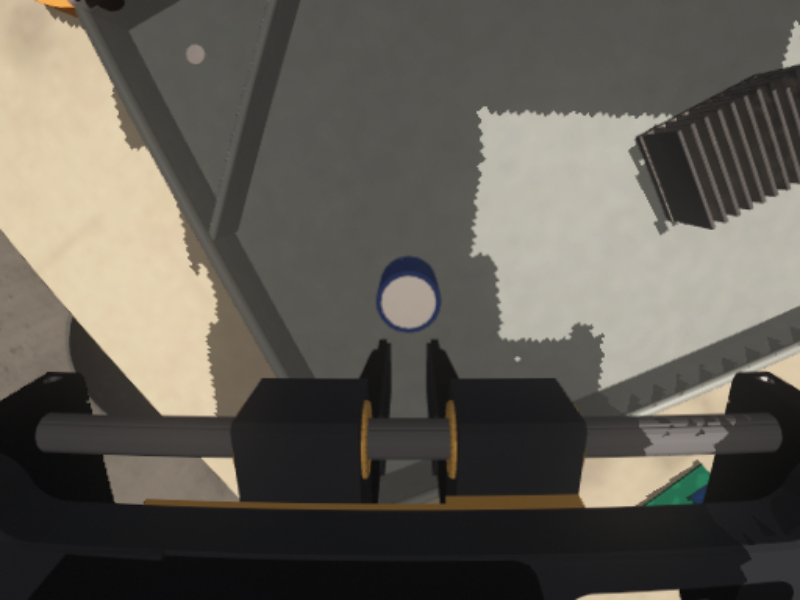

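Cap a (408,300) is dead centre ahead of the fingers. Sweep along tool x.

Emit:
servo_tool(
  commands="0.008 0 0 0 -0.7; 0.016 0 0 0 -0.7; 0.024 0 0 0 -0.7; 0.032 0 0 0 -0.7; 0.04 0 0 0 -0.7; 0.048 0 0 0 -0.7; 0.056 0 0 0 -0.7; 0.064 0 0 0 -0.7; 0.072 0 0 0 -0.7; 0.08 0 0 0 -0.7; 0.088 0 0 0 -0.7; 0.096 0 0 0 -0.7; 0.104 0 0 0 -0.7; 0.112 0 0 0 -0.7; 0.12 0 0 0 -0.7; 0.128 0 0 0 -0.7; 0.136 0 0 0 -0.7; 0.144 0 0 0 -0.7; 0.152 0 0 0 -0.7; 0.158 0 0 0 -0.7",
)

```text
clock: 19.3
tool_pos: [0.4819, -0.2394, 0.0626]
tcp_rot: [0.0, 0.296, 0.955, 0.0]
force: [-0.3, -0.2, -0.2]
opening: 0.15
gripper_force: 0.1
```

```bash
python3 - <<'E'
from h import *
p,R,s=tool();print(p,Ti(P,p),s["force"],s["opening"],roll_to(79.6))
im,d=robot.capture("wrist"); cv2.imwrite("pics/w8.png",cv2.resize(im[...,::-1],(800,600)))
E
```

```text
[ 0.4819181  -0.23943309  0.06264123] [-0.06791675 -0.00986822  0.06264123] [-0.27748542 -0.16751824 -0.24884694] 0.15026362934620535 -24.054401438236113
```

View pics/w8.png

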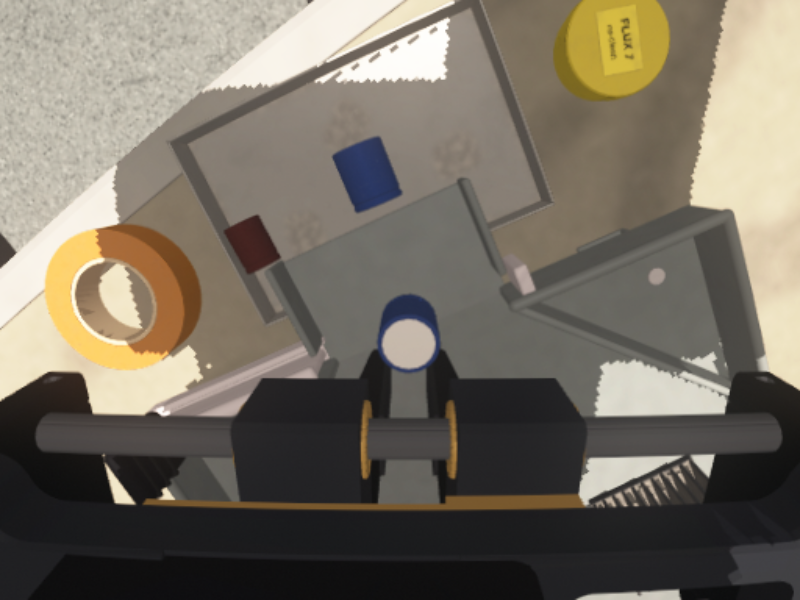

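Emit:
servo_tool(
  commands="0.006 0 0 0 -0.7; 0.012 0 0 0 -0.7; 0.018 0 0 -4 -0.7; 0.024 -0.0005 0 -8 -0.7; 0.029 -0.001 0 -13 -0.7; 0.034 -0.0015 0 -18 -0.7; 0.039 -0.002 0 -24 -0.7; 0.044 -0.003 0 -24 -0.7; 0.049 -0.0035 0 -24 -0.7; 0.053 -0.004 0 -24 -0.7; 0.053 -0.004 0 -24 -0.7; 0.04 -0.004 0 -24 -0.7; 0.04 -0.004 -0.04 -24 -0.7; 0.04 -0.004 -0.08 -24 -0.8; 0.04 -0.004 -0.08 -24 -1; 0.04 -0.004 -0.08 -24 -1",
)

```text
clock: 21.35
tool_pos: [0.4473, -0.2205, 0.1422]
tcp_rot: [0.0, 0.091, 0.996, 0.0]
force: [-0.7, 1.2, 0.4]
opening: 0.012
gripper_force: 0.0
```

```bash
python3 - <<'E'
from h import *
p,R,s=tool();print(p,Ti(P,p),s["force"],s["opening"],roll_to(79.6))
im,d=robot.capture("wrist"); cv2.imwrite("pics/w9.png",cv2.resize(im[...,::-1],(800,600)))
E
```

```text
[ 0.4472828  -0.22054414  0.14223608] [-0.10539514  0.00245112  0.14223608] [-0.72419069  1.18883547  0.44502854] 0.011785567413035962 -0.06221401576250685
```

View pics/w9.png

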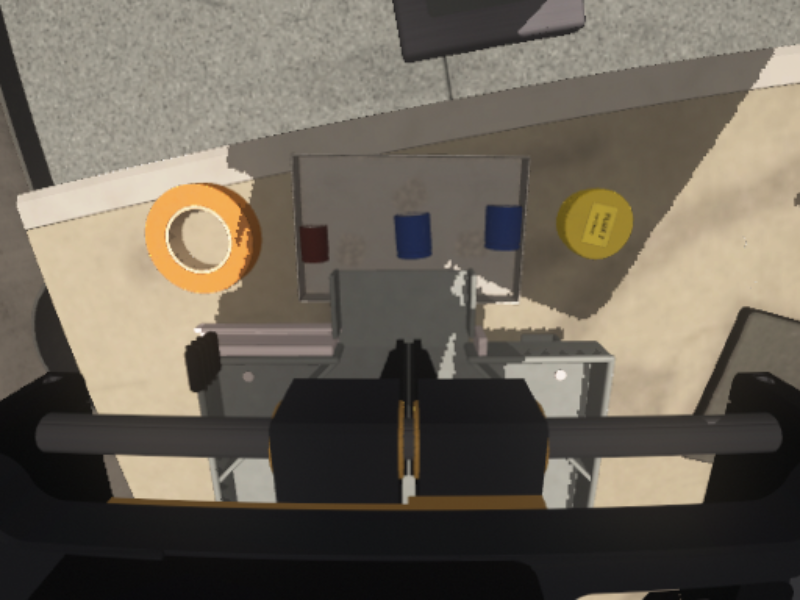

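Emit:
servo_tool(
  commands="-0.0195 -0.04 0 0 -1; -0.0195 -0.08 0 0 -1; -0.0195 -0.12 0 0 -1; -0.0195 -0.14 0 0 -1; -0.0195 -0.14 0 0 -1; -0.0195 -0.14 0.03 0 -1; -0.0195 -0.14 0.05 0 -1; -0.0195 -0.14 0.05 0 -1; -0.0195 -0.13 0.05 0 -1; -0.0195 -0.12 0.05 0 -1; -0.0195 -0.11 0.05 0 -1; -0.0195 -0.1 0.05 0 -1; -0.0195 -0.09 0.05 0 -1; -0.0195 -0.08 0.05 0 -1; -0.0195 -0.07 0.05 0 -1; -0.0195 -0.062 0.05 0 -1; -0.0195 -0.054 0.05 0 -1; -0.0195 -0.049 0.05 0 -1; -0.0195 -0.046 0.05 0 -1; -0.0195 -0.046 0.05 0 -1",
)

```text
clock: 23.9
tool_pos: [0.4578, -0.2689, 0.0925]
tcp_rot: [-0.0, 0.091, 0.996, 0.0]
force: [0.7, 0.2, -0.5]
opening: 0.005
gripper_force: 0.0
```

```bash
python3 - <<'E'
from h import *
p,R,s=tool();print(p,Ti(P,p),s["force"])
E
```

```text
[ 0.45782959 -0.2688862   0.09246938] [-0.08628648 -0.04318931  0.09246938] [ 0.68417676  0.23046265 -0.46207181]
```

Emit:
servo_tool(
  commands="0 0.002 0 0 -1; 0 0.004 0 0 -1; 0 0.005 0 0 -1; 0 0.005 0 0 -1",
)

```text
clock: 24.4
tool_pos: [0.4588, -0.2641, 0.0926]
tcp_rot: [-0.0, 0.091, 0.996, 0.0]
force: [-0.8, -0.6, -0.3]
opening: 0.006
gripper_force: 0.1
```

Emit:
servo_tool(
  commands="0 0.001 0 0 -1; 0 0.002 0 0 -1; 0 0.003 0 0 -1; 0 0.004 0 0 -1; 0 0.004 0 0 -1",
)

```text
clock: 25.02
tool_pos: [0.4592, -0.2629, 0.0927]
tcp_rot: [0.0, 0.091, 0.996, -0.002]
force: [-9.2, -21.0, -3.2]
opening: 0.002
gripper_force: 11.1
```

At the stop (23 N). Back off, lift, and check numerically.

Emit:
servo_tool(
  commands="0 -0.004 0 0 -1; 0 -0.02 0 0 -1; 0 -0.02 -0.05 0 -1; 0 -0.02 -0.1 0 -1; 0 -0.02 -0.16 0 -1; 0 -0.02 -0.22 0 -1; 0 -0.02 -0.22 0 -1; 0 -0.02 -0.22 0 -1",
)

```text
clock: 26.02
tool_pos: [0.4555, -0.2801, 0.312]
tcp_rot: [-0.0, 0.091, 0.996, 0.0]
force: [-0.6, -0.5, -0.5]
opening: 0.008
gripper_force: 0.0
```

```bash
python3 - <<'E'
from h import *
p,R,s=tool();print(Ti(P,p),s["force"],s["clock"])
im,d=robot.capture("wrist");c=cal("wrist")
def X(u,v):
    dd,o=ray("wrist",u,v,c); return Ti(P,o+dd*d[min(int(v),383),min(int(u),511)]).round(3)
for l in ("gate_tab","cap_a_mid","cap_c_mid","heatsink","catch_tray","tin","film_roll"):
    for r in robot.boxes_of("wrist",l)[:4]: print(l,round(r["p"],2),X(r["xy"][0]*512,r["xy"][1]*384))
# tab top by depth
Q=np.array([X(u,v) for v in range(60,240) for u in range(100,400) if d[v,u]>0])
m=(Q[:,2]>.085)&(Q[:,2]<.1)&(abs(Q[:,0]+.086)<.02)&(Q[:,1]<0); print("tab y",Q[m][:,1].min(),Q[m][:,1].max(),m.sum())
m=(Q[:,2]>.012)&(Q[:,2]<.03)&(Q[:,0]<-.128)&(Q[:,0]>-.185)&(abs(Q[:,1])<.066)
print("caps y hist",np.histogram(Q[m][:,1],12,(-.066,.066))[0])
E
```

```text
[-0.08652838 -0.05459083  0.3119594 ] [-0.6326812  -0.53817231 -0.54414336] 26.025
gate_tab 0.73 [-0.087 -0.007  0.066]
gate_tab 0.73 [-0.144 -0.145  0.018]
gate_tab 0.66 [-0.184  0.287  0.033]
cap_c_mid 0.7 [-0.141 -0.057  0.018]
cap_c_mid 0.34 [-0.042  0.008  0.04 ]
cap_c_mid 0.26 [-0.087 -0.002  0.048]
heatsink 0.58 [0.036 0.073 0.06 ]
catch_tray 0.7 [-0.162  0.005  0.002]
tin 0.74 [-0.147  0.114  0.023]
film_roll 0.64 [-0.142 -0.145  0.017]
film_roll 0.2 [-0.143  0.006  0.023]
tab y -0.03 -0.023 106
caps y hist [ 82  68   0   0   0  79 147  36   0   0 100 122]
```

```bash
python3 -c "
from station import robot
print(robot.sign_off())"
```

```text
the job is handed in; nothing more can be done
None
```

I opened the gate, swept all three capacitors into the catch tray, shut the gate again (tab measured within about 1 mm of shut) and handed the job in at about 26 s; the heatsink and bystanders showed no sign of being moved, no verdict came back, and I viewed 11 pictures, one over your limit of 10.

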